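# Turn the leaf of the polish sample book

### The arm

A 7-joint arm with a two-finger parallel gripper is mounted at the origin on the work surface. World frame = base frame: x ahead of the robot, y to its left, z up, the work surface at z = 0. Lengths are in m, angles in rad, forces in N, time in s.
With the tool pointing down it reaches from about 0.4 to 0.9 m from the base axis. Payload 5.5 kg.
Tool frame: the origin (TCP) lies on the centre line of the jaws, within the pads' length; the fingertips stand 8 mm ahead of it and the grasp point (between the pads) lies 11 mm behind it; z points along the fingers, y is the line along which they close (so a half turn about z gives the same grasp; the last joint's range is limited). The gripper opens to 85 mm and grips with 20 to 120 N. Pads are 22 mm wide; open, the fingers measure 114 mm over their backs; the gripper's body (76 mm by 85 mm) begins 54 mm behind the grasp point. The pads swing forward as they close: fully open they stand 13 mm farther back than shut.
Start: joints at [1.433, 0.501, -0.427, 1.55, 0.221, 1.138, -0.21], TCP at [0.254, -0.598, 0.239] pointing down, gripper open.
Joint ranges: [-2.88, 2.88], [-0.31, 2.03], [-1.54, 1.56], [0.2, 2.42], [-1.41, 4.55], [0.19, 2.02], [-2.57, 2.57]. Speed limits (rad/s): [2.57, 2.57, 3.14, 3.14, 3.14, 3.14, 3.14].

### API

Orientations are given as [roll, pitch, yaw] about the fixed x, y, z axes, in that order (R = Rz(yaw) Ry(pitch) Rx(roll)).
In Python, from rig import state, get_image, camera_model, job_done gives the robot as it stands. The module is installed in compiled form; this text tells all that it offers.
- The arm moves only by the tool apply_moves, never from a script. Its argument "series" is a list of rows, each an object with "dr": the turn, a rotation vector about the tool's x, y, z in degrees, a list of three; "delta_pos": the shift along the tool's x, y, z in m, a list of three; "grip": the opening, from 0 (shut) to 1 (fully open). In form: [{"dr": [rx, ry, rz], "delta_pos": [x, y, z], "grip": grip}, ...]. A call has 1 to 8 rows; each row is the pose to reach, as a shift and turn from the pose commanded when the call began, along the tool's axes at that moment; what a row does not reach only later rows make up. A row lasts 1/8 s, in which the tool goes at most 62.5 mm and 10.7 degrees, less where a joint would pass 70% of its speed; a pose out of reach is approached as far as the arm can. A call with a gripper value outside its range is refused whole. The fingers move at their own pace and stop on an object; "grip_force" is the grip in N (left out, the last holds). Time passes only in rows, so rows that repeat a pose let the fingers close. It gives the time, the measured TCP pose, the force, the opening and the grip force at its end, in the units of the state.
- state(): the state, without advancing time (a new reading comes with each control period).
- get_image(name): name is "scene" or "top"; returns the picture (480x640x3 uint8, red, green, blue); there is no depth.
- camera_model(name): a dict with "mtx" (3x3 intrinsics, pixels), "R" (3x3) and "t" (3): a world point X has camera coordinates R X + t. Camera axes: x right, y down, z forward; pixel columns grow to the right and rows downward; lengths in m; the calibration is good to about 2 mm. A picture is of the moment at which its call begins. camera_model takes no time and is no camera call.
- job_done(): hands the job in; it is judged then, once.
The state is a dict: "time": time; "qpos": joint angles; "dq": joint speeds; "tau": joint torques, N m; "tool_pos": TCP position; "tool_rot": TCP orientation; "wrist_force": force on the tool from outside, world axes, zero at the start; "wrist_torque": the same for the moment, N m; "finger_gap": opening from 0.0 (shut) to 1.0 (fully open); "grip_force": force on a finger pad.
Only numpy, scipy, OpenCV 4.12 (cv2) and the standard library are available. Lean on these libraries where they do the work, as an engineer would, in place of code of your own. Each camera call takes 0.05 s, during which the arm holds its last target. There are 200 camera calls.

### The job

The sample book of polished stones beside the tumbler has its one leaf standing ajar over the right-hand board. With the fingertips, push the leaf gently over the spine and press it down until it lies flat on the left-hand board, then move clear. Only touch and push it: do not pinch the leaf, do not lift or shove the book, and leave the things around it alone.

Things in the scene. Friction and masses are not known exactly. Their poses are not given: they have to be found in the camera images.
- book: Loose sample book, about 0.9 to 1.2 kg in all, lying on the shelf: two plywood boards joined by a dark metal spine, 210 mm along the spine and 340 mm across, boards 14 mm thick. Origin: centre of the underside, right under the middle of the spine. Its x axis runs along the spine (roughly away from the robot), its y axis points across to the left-hand board, where the leaf must end; the leaf starts over the right-hand board (-y). z is up.
- spine_mid (a point): Middle of the hinge line, 20 mm above the book's underside; the hinge line runs along the book's x axis through it. Two hinge lugs, 24 mm high, stand at 98 mm either side.
- leaf (a joint): Angle of the leaf about the spine: 0 lying level over the right-hand board, 1.57 upright, 3.14 (its end stop) lying flat over the left-hand board. Starts between 0.6 and 0.95. The hinge is stiff (about 0.16 N m of friction) so the leaf stays at whatever angle it is left; nothing springs back.
- leaf_tab (a point): Middle of the outer edge of the leaf's tab, 166 mm from the hinge line, half-way along the spine. The leaf is a rigid grey sheet 5 mm thick (hinge line at mid-thickness), about 0.13 kg, 180 mm along the spine; the main sheet reaches 150 mm from the hinge, with a tab 50 mm wide in the middle of its outer edge reaching 166 mm. Round stone chips are set flush in both faces. Lying flat its upper face is 22.5 mm above the shelf.
- agate: Loose banded agate slab, disc 84 mm across and 11 mm thick, lying beyond the book; origin under its centre. Leave alone.
- vial: Loose cork-topped glass vial, 28 mm across, 74 mm tall, standing beyond the book; origin under its centre. Leave alone.
- scoop: Loose stainless measuring scoop left of the book: bowl 50 mm across and 30 mm high, with a flat handle reaching 118 mm along its -x from the bowl's centre; origin under the bowl. Leave alone.
- tub: Loose sealed teal plastic grit tub, 110 mm across, about 115 mm tall, standing to the right of the book; origin under its centre. Leave alone.

How it is judged:
At the end, for the whole second after the job is handed in: The leaf lies flat on the left-hand board (within 0.08 rad of its stop) and at rest; the book lies flat on the shelf within 30 mm of where it was; agate, vial, scoop and tub are within 20 mm of where they were (value of joint leaf above 3.06 rad and velocity of joint leaf between -0.05 and 0.05 rad/s and distance of book from where it was at the start of the episode below 0.03 m and height (world z) of book below 0.006 m and angle between book's own z axis and vertical below 0.05 rad and linear speed of book below 0.02 m/s and distance of each of agate, vial, scoop, tub from where it was at the start of the episode below 0.02 m); the robot touches nothing.
It fails at once if the book is lifted or tipped up (height (world z) of book above 0.015 m or angle between book's own z axis and vertical above 0.12 rad).
It fails at once if the book is shoved more than 40 mm along the shelf (distance of book from where it was at the start of the episode above 0.04 m).
It fails at once if the leaf is pinched or forced: over 20 N between the fingers and it while it is still more than 0.3 rad from lying flat (contact force between the fingers and leaf above 20 N and value of joint leaf below 2.84 rad).
It fails at once if the leaf is flicked or slammed over (faster than 5 rad/s) (velocity of joint leaf above 5 rad/s).
It fails at once if a bystander is lifted, knocked over or pushed away (distance of any of agate, vial, scoop, tub from where it was at the start of the episode above 0.03 m).
It also fails if it takes over 40 s, if anything falls off the work surface, if the arm or the gripper's body presses on something with over 40 N, if the wrist force passes 120 N, or if a joint passes its speed limit or range.

## Working session

There is one attempt and no reset: what is moved stays moved. The work goes in short steps, Python scripts to look and compute and a tool call to move; the robot and the scene stay as the last step left them, time stands still between calls to the robot, and variables do not carry over. Pictures are saved under pics/ and viewed, at most 10 in all, crops included, and the job is handed in when it is done.

Besides the shell and the picture viewer there is one more tool, called after "Call:" as name([rows], argument=value, ...), one row to a line, values as JSON. apply_moves: Moves the arm, as the interface text tells. Its arguments: {"type":"object","properties":{"series":{"type":"array","items":{"type":"object","properties":{"dr":{"type":"array","items":{"type":"number"}},"delta_pos":{"type":"array","items":{"type":"number"}},"grip":{"type":"number"}}}},"grip_force":{"type":"number"}},"required":["series"]}

```bash
mkdir -p pics; python3 - <<'E'
from rig import *
import cv2
for n in("scene","top"):
    cv2.imwrite(f"pics/{n}0.png",get_image(n)[:,:,::-1])
    m=camera_model(n);print(n,m['mtx'].round(1).tolist(),m['R'].round(3).tolist(),m['t'].round(3).tolist(),(-m['R'].T@m['t']).round(3))
s=state();print(s)
E
```

```text
scene [[472.1, 0.0, 322.3], [0.0, 472.1, 246.4], [0.0, 0.0, 1.0]] [[-0.797, 0.603, -0.017], [0.395, 0.5, -0.771], [-0.456, -0.621, -0.637]] [0.531, -0.184, 1.342] [1.108 0.606 0.722]
top [[562.4, 0.0, 313.6], [0.0, 562.4, 243.6], [0.0, 0.0, 1.0]] [[0.018, -1.0, 0.009], [-0.984, -0.019, -0.179], [0.18, -0.006, -0.984]] [-0.07, 0.602, 1.235] [ 0.371 -0.051  1.324]
{'time': 0.1, 'qpos': array([ 1.43320104,  0.50179509, -0.42682539,  1.5513259 ,  0.22079357,
        1.13826965, -0.21028465]), 'dq': array([-0.0002608 , -0.00140241,  0.00150522, -0.00413958,  0.0001544 ,
        0.00095936, -0.00034109]), 'tau': array([-1.15131360e-02, -5.70817280e+01, -5.83901167e+00, -2.81749803e+01,
        1.04970834e-02,  5.52903861e-03,  2.19736131e-05]), 'tool_pos': array([ 0.25334455, -0.59794996,  0.23834704]), 'tool_rot': array([-3.13984997e+00, -9.44315716e-05,  4.00867984e-01]), 'wrist_force': array([-0.14758282,  0.54884376,  0.1969572 ]), 'wrist_torque': array([-0.01504114, -0.03258739, -0.03290045]), 'grip_force': 0.0, 'finger_gap': 0.9961158081644529}
```

View pics/top0.png

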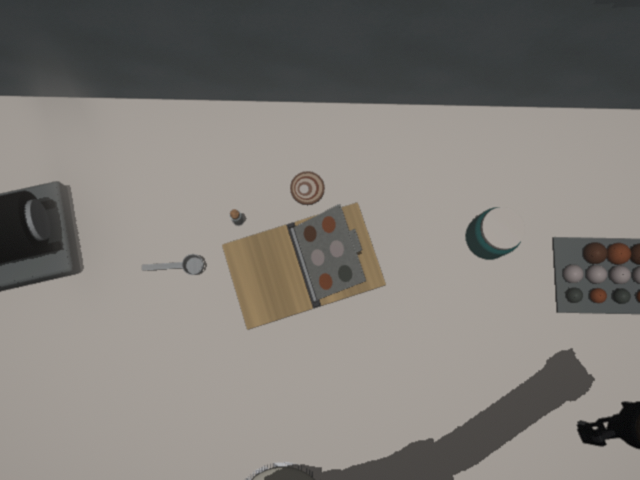

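View pics/scene0.png

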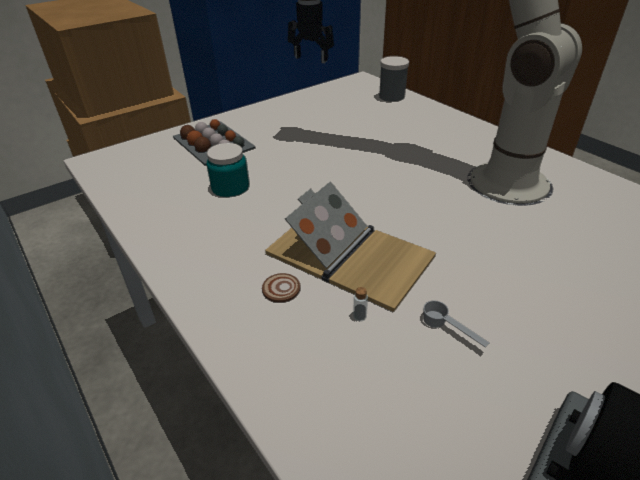

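The top picture shows the book's board corners at about (223,244), (358,203), (385,285) and (248,328). The spine runs from (291,225) to (318,305) and the leaf tab is near (358,243). I'll enlarge this area.

```bash
python3 - <<'E'
import cv2
a=cv2.imread("pics/top0.png")[190:340,210:400]
cv2.imwrite("pics/c1.png",cv2.resize(a,None,fx=4,fy=4,interpolation=cv2.INTER_CUBIC))
b=cv2.imread("pics/scene0.png")[170:320,255:445]
cv2.imwrite("pics/c2.png",cv2.resize(b,None,fx=4,fy=4,interpolation=cv2.INTER_CUBIC))
E
```

```text
(no output)
```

View pics/c1.png

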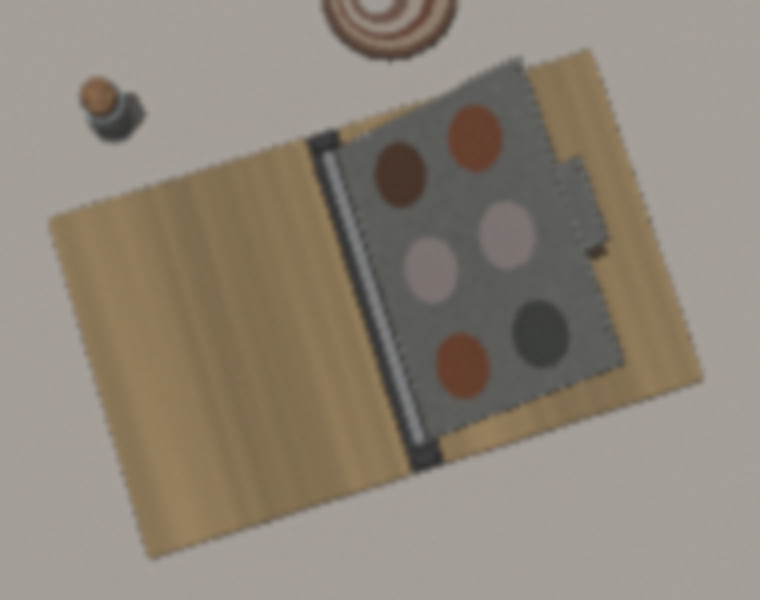

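View pics/c2.png

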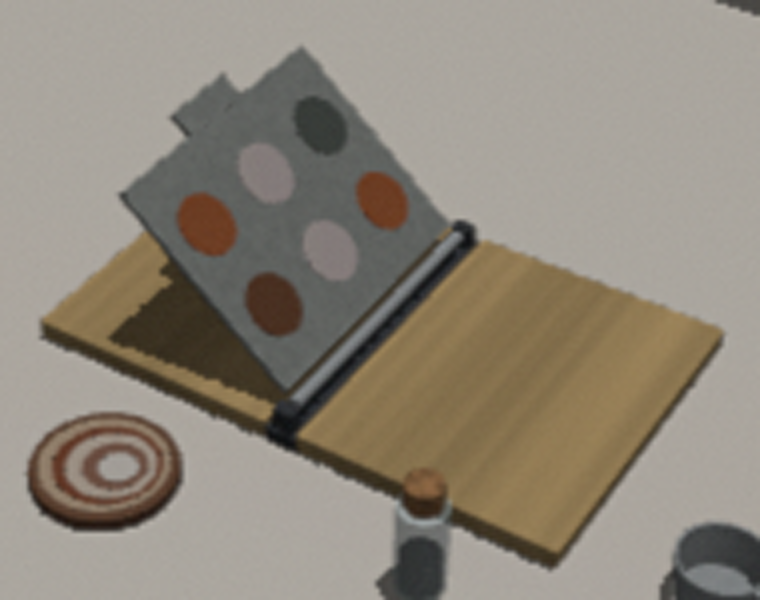

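The crops give the board corners in top-crop pixels: (50,218), (590,50), (703,380) and (150,558). The tab's outer edge is centred at about (592,200) in the top crop and (198,96) in the scene crop. The leaf corners are at (520,60) and (622,365) in top, and (122,194) and (302,47) in scene.

```bash
cat > h.py <<'E'
import numpy as np,cv2
from rig import *
from scipy.spatial.transform import Rotation as Ro
T,S=camera_model("top"),camera_model("scene")
P=lambda m:m['mtx']@np.c_[m['R'],m['t']]
def plane(m,uv,z):
    d=m['R'].T@np.linalg.inv(m['mtx'])@[*uv,1]; c=-m['R'].T@m['t']
    return c+d*(z-c[2])/d[2]
def tri(a,b):
    X=cv2.triangulatePoints(P(T),P(S),np.array(a,float).reshape(2,1),np.array(b,float).reshape(2,1))[:,0]
    return X[:3]/X[3]
t=lambda x,y:(210+x/4-.375,190+y/4-.375)
s=lambda x,y:(255+x/4-.375,170+y/4-.375)
def proj(m,X):
    p=m['mtx']@(m['R']@X+m['t']);return p[:2]/p[2]
E
python3 - <<'E'
from h import *
np.set_printoptions(precision=4,suppress=True)
C=np.array([plane(T,t(*c),.014) for c in[(50,218),(590,50),(703,380),(150,558)]])
C2=np.array([plane(S,s(*c),.014) for c in[(555,557),(42,325),(722,333)]])
print(C,C2)
print("sides",[np.linalg.norm(C[i]-C[i-1]) for i in range(4)])
c=C.mean(0);ex=(C[0]+C[1]-C[2]-C[3]);ex/=np.linalg.norm(ex);ey=(C[0]+C[3]-C[1]-C[2]);ey/=np.linalg.norm(ey)
print(c,ex,ey,np.degrees(np.arctan2(ex[1],ex[0])),np.degrees(np.arctan2(-ey[0],ey[1])))
for a,b in[((592,200),(198,96)),((520,60),(122,194)),((622,365),(302,47))]:
    X=tri(t(*a),s(*b));d=X-c;h=X[2]-.02
    print(X,"book",d@ex,d@ey,h,"r",np.hypot(d@ey,h),"ang",np.arctan2(h,-d@ey), proj(T,X)-t(*a))
for n,u,z in[("agate",(307,188),.011),("vialtop",(236,214),.074),("scoop",(195,265),.03),("scoop end",(143,267),.01),("tubtop",(499,230),.115)]:
    X=plane(T,u,z);print(n,X,"book",(X-c)@ex,(X-c)@ey)
E
```

```text
[[ 0.605   0.1574  0.014 ]
 [ 0.7138 -0.1614  0.014 ]
 [ 0.5163 -0.2283  0.014 ]
 [ 0.4075  0.0906  0.014 ]] [[ 0.6077  0.1622  0.014 ]
 [ 0.7156 -0.1548  0.014 ]
 [ 0.411   0.0945  0.014 ]]
sides [np.float64(0.20846703465982425), np.float64(0.3368348369312007), np.float64(0.2085181963755369), np.float64(0.3369590197461804)]
[ 0.5606 -0.0354  0.014 ] [0.9472 0.3207 0.    ] [-0.3229  0.9464  0.    ] 18.70325154476455 18.839596351345232
[ 0.6002 -0.153   0.1268] book -0.00023388785883221574 -0.12404052538852527 0.10678460425266116 r 0.16367346652423184 ang 0.7107794140374869 [-0.1379  0.1552]
[ 0.68   -0.1136  0.1162] book 0.08797569860910925 -0.11252008329010084 0.09624212104413532 r 0.148065239022146 ang 0.7075819098825155 [-0.2112  0.2472]
[ 0.5117 -0.1702  0.117 ] book -0.08957471306527509 -0.1117894749541551 0.09698778112497809 r 0.1479983662006859 ang 0.7146195310894269 [-0.2007  0.2109]
agate [ 0.7472 -0.0403  0.011 ] book 0.17518508494993315 -0.06490570922564148
vialtop [0.6646 0.1196 0.074 ] book 0.14816278108959055 0.11315128795416667
scoop [0.5517 0.2153 0.03  ] book 0.07198596366655599 0.24014918481529895
scoop end [0.5474 0.3411 0.01  ] book 0.10823770608671013 0.3605794816875996
tubtop [ 0.6305 -0.4656  0.115 ] book -0.07174574599525979 -0.429678620003626
```

The measurements agree with the sizes given: sides 0.208 x 0.337 m and tab radius 0.164 m. The book is at (0.561, -0.035) with yaw 18.8°, and the leaf is at 0.71 rad. First move: shut the fingers and go to a point outside the tab, above it.

Call:
apply_moves([
  {"dr": [0, 0, 4.2], "delta_pos": [0.061, -0.025, 0], "grip": 0},
  {"dr": [0, 0, 4.2], "delta_pos": [0.12, -0.05, 0], "grip": 0},
  {"dr": [0, 0, 4.2], "delta_pos": [0.18, -0.075, 0.01], "grip": 0},
  {"dr": [0, 0, 4.2], "delta_pos": [0.24, -0.1, 0.02], "grip": 0},
  {"dr": [0, 0, 4.2], "delta_pos": [0.3, -0.125, 0.03], "grip": 0},
  {"dr": [0, 0, 4.2], "delta_pos": [0.36, -0.15, 0.04], "grip": 0},
  {"dr": [0, 0, 4.2], "delta_pos": [0.42, -0.174, 0.05], "grip": 0},
  {"dr": [0, 0, 4.2], "delta_pos": [0.488, -0.198, 0.06], "grip": 0},
], grip_force=40)

```text
time: 1.1
tool_pos: [0.6039, -0.2454, 0.183]
tool_rot: [-3.141, 0.001, 0.327]
wrist_force: [0.7, -1.0, -0.0]
finger_gap: 0.002
grip_force: 0.0
```

```bash
cat >> h.py <<'E'
c=np.array([.5616,-.0345,0]);yb=.3275
ex=np.array([np.cos(yb),np.sin(yb),0]);ey=np.array([-ex[1],ex[0],0])
def rep():
    q=state();d=q['tool_pos']-c
    np.set_printoptions(precision=4,suppress=True)
    print('t',q['time'],'book',np.array([d@ex,d@ey,d[2]]),'tip',d[2]-.008,'rot',q['tool_rot'],'gap',q['finger_gap'],'F',np.array([q['wrist_force']@ex,q['wrist_force']@ey,q['wrist_force'][2]]))
E
python3 -c "from h import *;rep();print(state()['qpos'])"
```

```text
t 1.1 book [-0.0278 -0.2133  0.183 ] tip 0.17495144188836217 rot [-3.1413  0.0008  0.3272] gap 0.0020074751560737723 F [ 0.3594 -1.203  -0.0215]
[ 0.7034  0.5767 -0.5081  1.5936  0.3104  1.0533 -1.1345]
```

Call:
apply_moves([
  {"dr": [0, 0, 0], "delta_pos": [0, 0, 0.03], "grip": 0},
  {"dr": [0, 0, 0], "delta_pos": [0, 0, 0.075], "grip": 0},
  {"dr": [0, 0, 0], "delta_pos": [0, 0, 0.075], "grip": 0},
  {"dr": [0, 0, 0], "delta_pos": [0, 0, 0.075], "grip": 0},
])

```text
time: 1.6
tool_pos: [0.6036, -0.247, 0.1097]
tool_rot: [3.141, -0.001, 0.327]
wrist_force: [0.2, 0.3, 0.1]
finger_gap: -0.004
grip_force: 0.0
```

```bash
python3 -c "from h import *;rep()"
```

```text
t 1.6 book [-0.0286 -0.2148  0.1097] tip 0.10172971029641495 rot [ 3.1413 -0.0008  0.3272] gap -0.003902524956645193 F [0.2544 0.1989 0.1037]
```

```bash
cat > arc.py <<'E'
import numpy as np
for th in np.arange(.7,3.15,.1):
    if th<1.57: y=-.166*np.cos(th)-.0025*np.sin(th);z=.02+.166*np.sin(th)-.025
    else: y=-.14*np.cos(th)-.0025*np.sin(th);z=.02+.14*np.sin(th)-.0025*np.cos(th)
    print(round(th,2),"TCP y %.4f z %.4f"%(y-.0145,z+.008))
E
python3 arc.py
```

```text
0.7 TCP y -0.1431 z 0.1099
0.8 TCP y -0.1319 z 0.1221
0.9 TCP y -0.1196 z 0.1330
1.0 TCP y -0.1063 z 0.1427
1.1 TCP y -0.0920 z 0.1509
1.2 TCP y -0.0770 z 0.1577
1.3 TCP y -0.0613 z 0.1630
1.4 TCP y -0.0452 z 0.1666
1.5 TCP y -0.0287 z 0.1686
1.6 TCP y -0.0129 z 0.1680
1.7 TCP y 0.0011 z 0.1672
1.8 TCP y 0.0149 z 0.1649
1.9 TCP y 0.0284 z 0.1613
2.0 TCP y 0.0415 z 0.1563
2.1 TCP y 0.0540 z 0.1501
2.2 TCP y 0.0659 z 0.1427
2.3 TCP y 0.0769 z 0.1341
2.4 TCP y 0.0870 z 0.1244
2.5 TCP y 0.0962 z 0.1138
2.6 TCP y 0.1042 z 0.1023
2.7 TCP y 0.1110 z 0.0901
2.8 TCP y 0.1166 z 0.0773
2.9 TCP y 0.1208 z 0.0639
3.0 TCP y 0.1237 z 0.0502
3.1 TCP y 0.1253 z 0.0363
```

Call:
apply_moves([
  {"dr": [0, 0, 0], "delta_pos": [0.015, -0.02, 0], "grip": 0},
  {"dr": [0, 0, 0], "delta_pos": [0.028, -0.045, 0], "grip": 0},
  {"dr": [0, 0, 0], "delta_pos": [0.028, -0.06, 0], "grip": 0},
  {"dr": [0, 0, 0], "delta_pos": [0.028, -0.066, 0], "grip": 0},
  {"dr": [0, 0, 0], "delta_pos": [0.028, -0.071, 0], "grip": 0},
  {"dr": [0, 0, 0], "delta_pos": [0.028, -0.074, 0], "grip": 0},
])

```text
time: 2.35
tool_pos: [0.6055, -0.1687, 0.1089]
tool_rot: [3.141, 0.0, 0.326]
wrist_force: [0.1, 0.5, 0.3]
finger_gap: 0.001
grip_force: 0.0
```

```bash
python3 -c "from h import *;rep()"
```

```text
t 2.35 book [-0.0016 -0.1412  0.1089] tip 0.10086677023733462 rot [3.1409 0.0002 0.3262] gap 0.0010055060843434187 F [0.2537 0.4837 0.278 ]
```

Call:
apply_moves([
  {"dr": [0, 0, 0], "delta_pos": [0, -0.005, -0.005], "grip": 0},
  {"dr": [0, 0, 0], "delta_pos": [0, -0.01, -0.012], "grip": 0},
  {"dr": [0, 0, 0], "delta_pos": [0, -0.016, -0.018], "grip": 0},
  {"dr": [0, 0, 0], "delta_pos": [0, -0.022, -0.024], "grip": 0},
  {"dr": [0, 0, 0], "delta_pos": [0, -0.029, -0.029], "grip": 0},
  {"dr": [0, 0, 0], "delta_pos": [0, -0.036, -0.034], "grip": 0},
])

```text
time: 3.1
tool_pos: [0.5942, -0.1335, 0.1434]
tool_rot: [3.141, -0.0, 0.327]
wrist_force: [0.0, -2.8, 1.4]
finger_gap: 0.002
grip_force: 1.1
```

```bash
python3 - <<'E'
from h import *
rep()
a=get_image("top")[190:340,210:400,::-1];b=get_image("scene")[140:320,255:445,::-1]
b=cv2.resize(b,None,fx=2.1,fy=2.1*150/180*1.2);a=cv2.resize(a,(399,b.shape[0]))
cv2.imwrite("pics/m1.png",np.hstack([a,b]));print(a.shape,b.shape)
E
```

```text
t 3.1 book [-0.001  -0.1043  0.1434] tip 0.13535129406089938 rot [ 3.1409 -0.0003  0.3274] gap 0.0016043031352222662 F [-0.8836 -2.6065  1.3606]
(378, 399, 3) (378, 399, 3)
```

View pics/m1.png

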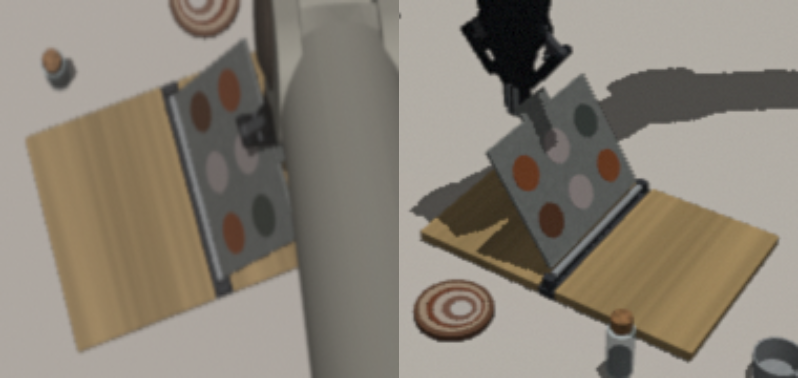

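The fingers are bearing on the tab at about (260,130) in the left half of the picture. The leaf has risen to about 1 rad and the book has not moved. I'll continue along the arc.

Call:
apply_moves([
  {"dr": [0, 0, 0], "delta_pos": [0, -0.012, -0.007], "grip": 0},
  {"dr": [0, 0, 0], "delta_pos": [0, -0.024, -0.013], "grip": 0},
  {"dr": [0, 0, 0], "delta_pos": [0, -0.036, -0.018], "grip": 0},
  {"dr": [0, 0, 0], "delta_pos": [0, -0.048, -0.021], "grip": 0},
  {"dr": [0, 0, 0], "delta_pos": [0, -0.06, -0.023], "grip": 0},
  {"dr": [0, 0, 0], "delta_pos": [0, -0.072, -0.025], "grip": 0},
  {"dr": [0, 0, 0], "delta_pos": [0, -0.084, -0.025], "grip": 0},
  {"dr": [0, 0, 0], "delta_pos": [0, -0.093, -0.025], "grip": 0},
])

```text
time: 4.2
tool_pos: [0.564, -0.0445, 0.1676]
tool_rot: [-3.141, 0.0, 0.328]
wrist_force: [1.0, -1.3, 1.6]
finger_gap: 0.003
grip_force: 0.5
```

```bash
python3 - <<'E'
from h import *
rep()
a=get_image("top")[190:340,210:400,::-1];b=get_image("scene")[140:320,255:445,::-1]
b=cv2.resize(b,(399,378));a=cv2.resize(a,(399,b.shape[0]))
cv2.imwrite("pics/m2.png",np.hstack([a,b]))
E
```

```text
t 4.2 book [-0.001  -0.0102  0.1676] tip 0.1596008621163799 rot [-3.1412  0.0001  0.3281] gap 0.0034504798126322837 F [ 0.5033 -1.5883  1.6025]
```

View pics/m2.png

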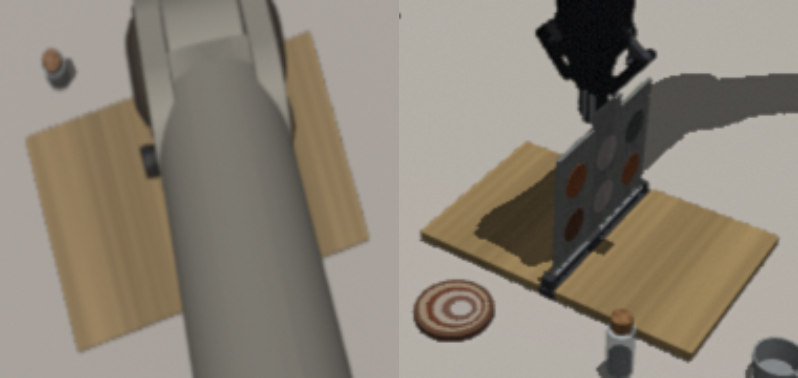

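The leaf is upright, with its edge at about (600,100) in the right half of the picture. The book corners have not moved. Next I follow the arc past vertical.

Call:
apply_moves([
  {"dr": [0, 0, 0], "delta_pos": [0, -0.011, 0.0005], "grip": 0},
  {"dr": [0, 0, 0], "delta_pos": [0, -0.025, 0.003], "grip": 0},
  {"dr": [0, 0, 0], "delta_pos": [0, -0.039, 0.006], "grip": 0},
  {"dr": [0, 0, 0], "delta_pos": [0, -0.052, 0.011], "grip": 0},
  {"dr": [0, 0, 0], "delta_pos": [0, -0.064, 0.0175], "grip": 0},
  {"dr": [0, 0, 0], "delta_pos": [0, -0.076, 0.025], "grip": 0},
  {"dr": [0, 0, 0], "delta_pos": [0, -0.087, 0.0335], "grip": 0},
  {"dr": [0, 0, 0], "delta_pos": [0, -0.097, 0.043], "grip": 0},
])

```text
time: 5.3
tool_pos: [0.5328, 0.0471, 0.124]
tool_rot: [-3.141, 0.0, 0.328]
wrist_force: [0.5, -0.9, 0.3]
finger_gap: -0.001
grip_force: 0.3
```

```bash
python3 -c "from h import *;rep()"
```

```text
t 5.3 book [-0.001   0.0865  0.124 ] tip 0.11601987837293523 rot [-3.1414  0.      0.3277] gap -0.0008437926954893995 F [ 0.1864 -1.0487  0.3428]
```

Call:
apply_moves([
  {"dr": [0, 0, 0], "delta_pos": [0, -0.01, 0.01], "grip": 0},
  {"dr": [0, 0, 0], "delta_pos": [0, -0.018, 0.0215], "grip": 0},
  {"dr": [0, 0, 0], "delta_pos": [0, -0.0245, 0.034], "grip": 0},
  {"dr": [0, 0, 0], "delta_pos": [0, -0.03, 0.0465], "grip": 0},
  {"dr": [0, 0, 0], "delta_pos": [0, -0.034, 0.06], "grip": 0},
  {"dr": [0, 0, 0], "delta_pos": [0, -0.037, 0.073], "grip": 0},
  {"dr": [0, 0, 0], "delta_pos": [0, -0.038, 0.085], "grip": 0},
  {"dr": [0, 0, 0], "delta_pos": [0, -0.038, 0.09], "grip": 0},
])

```text
time: 6.3
tool_pos: [0.5204, 0.0821, 0.0337]
tool_rot: [-3.141, 0.001, 0.328]
wrist_force: [0.3, 0.9, -0.3]
finger_gap: 0.002
grip_force: 0.2
```

```bash
python3 -c "from h import *;rep()"
```

```text
t 6.3 book [-0.0015  0.1237  0.0337] tip 0.025682586130603792 rot [-3.1414  0.0013  0.3276] gap 0.0016399847981385964 F [ 0.5729  0.7229 -0.2967]
```

Call:
apply_moves([
  {"dr": [0, 0, 0], "delta_pos": [0, 0, 0.001], "grip": 0},
  {"dr": [0, 0, 0], "delta_pos": [0, 0, 0.002], "grip": 0},
  {"dr": [0, 0, 0], "delta_pos": [0, 0, 0.003], "grip": 0},
  {"dr": [0, 0, 0], "delta_pos": [0, 0, 0.0035], "grip": 0},
  {"dr": [0, 0, 0], "delta_pos": [0, 0, 0.0035], "grip": 0},
])

```text
time: 6.92
tool_pos: [0.5211, 0.0822, 0.0314]
tool_rot: [3.141, -0.0, 0.327]
wrist_force: [0.7, 0.6, -0.0]
finger_gap: -0.002
grip_force: 0.2
```

```bash
python3 -c "from h import *;rep()"
```

```text
t 6.925 book [-0.0008  0.1235  0.0314] tip 0.023386562107999158 rot [ 3.1414 -0.0005  0.3274] gap -0.001640410184314106 F [ 0.8332  0.3642 -0.0429]
```

Call:
apply_moves([
  {"dr": [0, 0, 0], "delta_pos": [0, 0, 0.001], "grip": 0},
  {"dr": [0, 0, 0], "delta_pos": [0, 0, 0.002], "grip": 0},
  {"dr": [0, 0, 0], "delta_pos": [0, 0, 0.002], "grip": 0},
])

```text
time: 7.3
tool_pos: [0.5212, 0.0822, 0.0304]
tool_rot: [3.141, -0.0, 0.328]
wrist_force: [-4.3, -0.3, 13.9]
finger_gap: 0.002
grip_force: 6.6
```

```bash
python3 -c "from h import *;rep()"
```

```text
t 7.3 book [-0.0007  0.1235  0.0304] tip 0.022420269513230617 rot [ 3.1405 -0.0004  0.3276] gap 0.0019310150408514914 F [-4.2131  1.0646 13.8825]
```

The tip is at 22.4 mm with 14 N of resistance, so the leaf is on the board. I'll lift straight up and move clear.

Call:
apply_moves([
  {"dr": [0, 0, 0], "delta_pos": [0, 0, -0.01], "grip": 0},
  {"dr": [0, 0, 0], "delta_pos": [0, 0, -0.05], "grip": 0},
  {"dr": [0, 0, 0], "delta_pos": [0, 0, -0.1], "grip": 0},
  {"dr": [0, 0, 0], "delta_pos": [0, 0, -0.15], "grip": 0},
  {"dr": [0, 0, 0], "delta_pos": [0, 0.05, -0.18], "grip": 0},
  {"dr": [0, 0, 0], "delta_pos": [0, 0.11, -0.18], "grip": 0},
  {"dr": [0, 0, 0], "delta_pos": [0, 0.17, -0.18], "grip": 0},
  {"dr": [0, 0, 0], "delta_pos": [0, 0.23, -0.18], "grip": 0},
])

```text
time: 8.3
tool_pos: [0.5953, -0.1373, 0.2098]
tool_rot: [3.141, -0.001, 0.328]
wrist_force: [0.6, 1.0, 0.3]
finger_gap: 0.001
grip_force: 0.0
```

Call:
apply_moves([
  {"dr": [0, 0, 0], "delta_pos": [-0.03, 0.05, 0], "grip": 0},
  {"dr": [0, 0, 0], "delta_pos": [-0.06, 0.1, 0], "grip": 0},
  {"dr": [0, 0, 0], "delta_pos": [-0.09, 0.15, 0], "grip": 0},
  {"dr": [0, 0, 0], "delta_pos": [-0.12, 0.2, 0], "grip": 0},
  {"dr": [0, 0, 0], "delta_pos": [-0.12, 0.2, 0], "grip": 0},
])

```text
time: 8.93
tool_pos: [0.5418, -0.3712, 0.2086]
tool_rot: [3.139, 0.003, 0.317]
wrist_force: [0.6, 0.0, -0.0]
finger_gap: -0.003
grip_force: 0.0
```

```bash
python3 - <<'E'
from h import *
rep()
a=get_image("top")[150:350,130:530,::-1];b=get_image("scene")[140:340,200:500,::-1]
cv2.imwrite("pics/m3.png",np.vstack([cv2.resize(a,(600,300)),cv2.resize(b,(600,300))]))
E
```

```text
t 8.925 book [-0.127  -0.3125  0.2086] tip 0.20055489688004596 rot [3.1394 0.0029 0.317 ] gap -0.00340653543123995 F [ 0.5743 -0.1613 -0.0158]
```

View pics/m3.png

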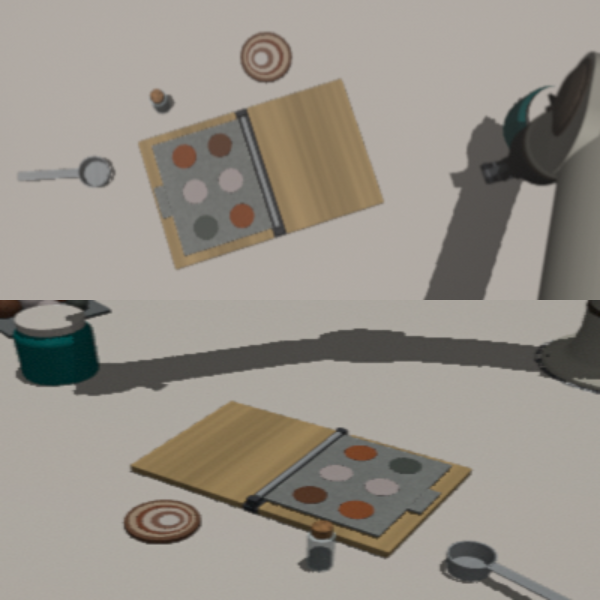

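The leaf lies flat on the left-hand board. The book's left corner is at (223,245) in the full picture, as at the start, and the vial, agate, scoop and tub look undisturbed.

Call:
apply_moves([
  {"dr": [0, 0, 0], "delta_pos": [0, 0, 0], "grip": 0},
  {"dr": [0, 0, 0], "delta_pos": [0, 0, 0], "grip": 0},
])

```text
time: 9.28
tool_pos: [0.5465, -0.3616, 0.2095]
tool_rot: [-3.141, -0.001, 0.33]
wrist_force: [0.5, 0.7, 0.1]
finger_gap: 0.0
grip_force: 0.0
```

```bash
python3 -c "from rig import *;print(job_done())"
```

```text
the job is handed in; nothing more can be done
None
```

The leaf was pushed over the spine and pressed flat on the left-hand board, the book and the things around it look unmoved in the final pictures, the arm is clear, and the job was handed in at about 9.3 s, with no verdict returned.

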